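# Turn a resin plate over with a cranked lifter

### The arm

A 6-joint arm with a two-finger parallel gripper is mounted at the origin on a cart in front of the work surface, level with it; the furniture and walls round the work are solid. World frame = base frame: x ahead of the robot, y to its left, z up, the work surface at z = 0. Lengths are in m, angles in rad, forces in N, time in s.
With the tool pointing down it reaches from about 0.375 to 0.925 m from the base axis. Payload 5.7 kg.
Tool frame: the origin (TCP) lies midway between the tips of the shut fingers; the grasp point (between the pads) lies 19 mm behind it; z points along the fingers, x is the direction in which the jaws open and shut, and the axes are right-handed (so a half turn about z gives the same grasp; the last joint's range is limited). The gripper opens to 88 mm and grips with 3 to 60 N. Pads are 20 mm wide; open, the fingers measure 115 mm over their backs; the gripper's body (75 mm by 178 mm) begins 61 mm behind the grasp point.
Start: joints at [-0.115, 0.359, 1.51, -0, 1.272, -0.115], TCP at [0.6, -0, 0.195] pointing down, gripper open.
Joint ranges: [-2.97, 2.97], [-1.01, 2.36], [0.21, 2.38], [-0.96, 4.11], [0.2, 2.71], [-2.98, 2.98]. Speed limits (rad/s): [2.39, 2.39, 3.14, 3.14, 3.14, 3.14].

### API

Orientations are given as a unit quaternion [x, y, z, w].
In Python, from bench import move_ptp, servo_line, goto_joints, move_gripper, sleep, inverse_kinematics, capture, PlanningError, close_job, spot_in, silhouettes, current_clock, current_joint_pos, current_qvel, current_joint_torque, current_position, current_orientation, current_force, current_torque, current_finger_gap gives the robot as it stands. Calls block until the motion is done:
- move_ptp(position, orientation): joint-space move of the TCP to a pose.
- servo_line(position, orientation=None, rate=0.15, contact_N=None): straight line of the TCP; orientation=None keeps the orientation; rate is the mean speed in m/s. With contact_N (N) it stops when the force on the tool has changed by that much, and returns True; else False.
- goto_joints(angles): joint-space move.
- move_gripper(opening): finger opening in m; the grip force is fixed at half the most; returns when the fingers have stopped.
- sleep(seconds).
- inverse_kinematics(position, orientation): joint angles nearest the present ones, or None.
- capture(name): name is "scene" or "side" or "wrist"; returns a dict with "image" (480x640x3 uint8, blue, green, red), "range_z" (480x640 float32, m along the optical axis (not along the pixel's ray), 0 where there is no reading), "intrinsics" (3x3 intrinsics, pixels), "R" (3x3) and "t" (3): a world point X has camera coordinates R X + t. Camera axes: x right, y down, z forward; pixel columns grow to the right and rows downward; lengths in m; the calibration is good to about 2 mm. A picture is of the moment at which its call begins.
A pose or a line that the arm cannot do raises PlanningError and nothing moves.
- close_job(): hands the job in, once; it reports no verdict.
Trained networks look in the newest picture that a camera, given by its name, has taken for a name from the list of things; names that differ only in an ending like _2 or _b are one class to them, and where a whole thing is asked for, a point or a joint stands for the part that bears it (a point fixed in the world has none). Each returns a list of dicts, best first, with "conf" (0 to 1); they miss things now and then, are a little off and sometimes report something else, mostly with a low value. They report only what shows in the picture. A call takes as long as a camera call. They do not tell look-alikes from the thing itself.
- spot_in(camera, query): "xy" ([column, row] in pixels, amid what is visible of it).
- silhouettes(camera, query): "region" (480x640 bool, what is visible of it) and "xy" ([column, row] in pixels, amid what is visible of it).
Readings, each from a call of its own:
- current_clock(): time.
- current_joint_pos(): joint angles.
- current_qvel(): joint speeds.
- current_joint_torque(): joint torques, N m.
- current_position(): TCP position.
- current_orientation(): TCP orientation.
- current_force(): force on the tool from outside, world axes, zero at the start.
- current_torque(): the same for the moment, N m.
- current_finger_gap(): finger opening in m.
Only numpy, scipy, OpenCV 4.12 (cv2) and the standard library are available. Lean on these libraries where they do the work, as an engineer would, in place of code of your own. Each camera call takes 0.05 s, during which the arm holds its last target.

### The job

Take the cranked lifter from its stand, slide its blade under the near edge of the pink resin plate in the turning cradle and tip the plate over the step, so that it lies flat on the raised deck with its white underside up. Then lay the lifter back in both saddles of its stand. The plate's faces are still tacky: the gripper must not touch it, and the stone cast and the small black-lidded jar must stay where they are.

Things in the scene. Friction and masses are not known exactly. Their poses are not given: they have to be found in the camera images.
- cradle: Fixed turning cradle, 150 x 88 mm: low slotted seat on the -x side, raised deck on the +x side, aluminium base plate (5 mm high, x = -62 to 88 mm) under both. Origin at bench level, mid-width, below the step between seat and deck. +x: the way the plate is tipped (roughly away from the robot); z up.
- cradle_step (a point): Foot of the step, mid-width, 20 mm above the bench; cradle axes. On its -x side the teal seat, 61 mm long, top 20 mm high. A slot is cut in the seat from its -x end, 36 mm wide (y = -18 to 18 mm), free from 5 to 20 mm height, 25 mm deep: it ends 36 mm before the step. Grey cheeks on the seat at y = +-36 mm, 25 mm high. The step rises 3 mm to the deck.
- deck_mid (a point): Point on the deck's top, 30 mm beyond the step, 23 mm above the bench; cradle axes. The deck is flat, teal, 88 mm wide, from the step to a grey back lip 80 mm beyond it (lip top 30.5 mm high).
- plate: Loose resin plate, 56 (x) x 64 (y) x 6 mm, about 60 g, pink with a thin horseshoe line on one face, white on the other. Origin: centre of the white face; +z out of the pink face. It starts pink up on the seat, underside 20 mm high, over the slot, far edge 1 to 4 mm short of the step; when its near edge is raised (blade short of its centre), the far edge braces on the step.
- lifter_grip (a point): Centre of the lifter's handle, the place to grasp. One stiff piece, about 70 g: brown handle 92 (x) x 14 x 14 mm, cranked neck, thin steel blade 24 mm wide, 2.5 mm thick, parallel to the handle, from 54 to 110 mm ahead of the handle's centre, its top face 25 mm lower. x to the blade tip, z up. It starts lying in the stand, blade roughly away from the robot.
- lifter_tip (a point): Middle of the blade's front edge, on its top surface: 110 mm ahead of and 25 mm below the handle's centre. Axes as the lifter's.
- stand_mid (a point): Where the handle's centre belongs in the stand, 46 mm above the bench; x along the lying lifter, z up. Fixed stand: grey base 100 x 64 x 8 mm and two steel saddles, 8 mm thick, 34 mm either side of the middle along x (60 mm clear between). Each is a trough, floor 39 mm high and about 19 mm wide, flaring to a mouth 53 mm high.
- cast: Bystander: small yellowish stone dental cast, 58 x 65 x 33 mm, loose; origin under its centre.
- wax_jar: Bystander: small jar with pink contents and black lid, 47 mm across, 44 mm high, loose; origin under its centre.
Not all that is in view belongs to the job. Leave any purple look-alike of the plate alone.

How it is judged:
By the outcome, as a careful person would: the job done as asked, in the order asked, and still so for the second after the job is handed in, with the robot touching nothing.
It also fails if it takes over 48 s, if anything falls off the work surface, if the arm or the gripper's body presses on something with over 40 N, if the wrist force passes 120 N, or if a joint passes its speed limit or range.

## Working session

There is one attempt and no reset: what is moved stays moved. The work goes in short steps, each a Python script; the robot and the scene stay as the last script left them, time stands still between calls to the robot, and variables do not carry over. Pictures are saved under pics/ and viewed, and the job is handed in when it is done.

```bash
ls; mkdir -p pics; python3 - <<'E'
from bench import *
import cv2
for n in ["scene","side","wrist"]:
    c=capture(n); cv2.imwrite(f"pics/{n}0.png",c["image"]); print(n,c["intrinsics"].tolist(),c["R"].round(4).tolist(),c["t"].round(4).tolist())
print(current_clock())
E
```

```text
pics
scene [[453.5976878758325, 0.0, 319.389395907155], [0.0, 453.5976878758325, 240.64248299626792], [0.0, 0.0, 1.0]] [[0.6806, -0.7324, 0.0162], [-0.4617, -0.446, -0.7667], [0.5688, 0.5144, -0.6418]] [-0.542, 0.2851, 0.668]
side [[465.0261269763521, 0.0, 326.3202871150635], [0.0, 465.0261269763521, 236.99120676049301], [0.0, 0.0, 1.0]] [[-0.98, 0.1986, -0.0118], [0.1493, 0.6949, -0.7034], [-0.1316, -0.6911, -0.7107]] [0.6539, 0.075, 0.8512]
wrist [[364.2978404161532, 0.0, 316.68727854604174], [0.0, 364.2978404161532, 232.23443393920482], [0.0, 0.0, 1.0]] [[1.0, 0.0, -0.0004], [0.0001, -0.9689, 0.2474], [-0.0004, -0.2474, -0.9689]] [-0.5996, -0.0285, 0.3883]
0.15
```

View pics/scene0.png

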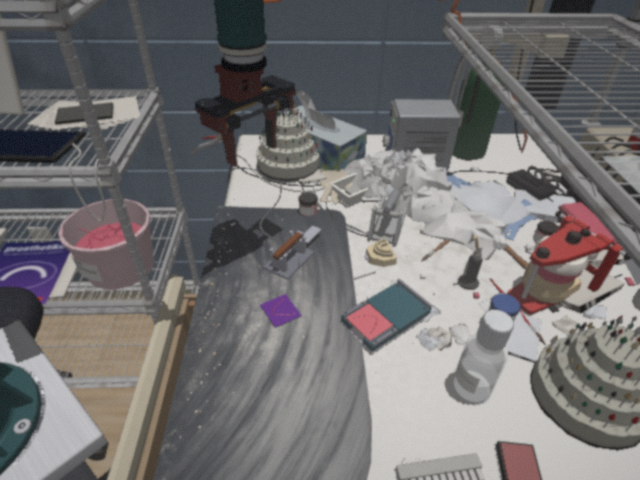

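View pics/side0.png

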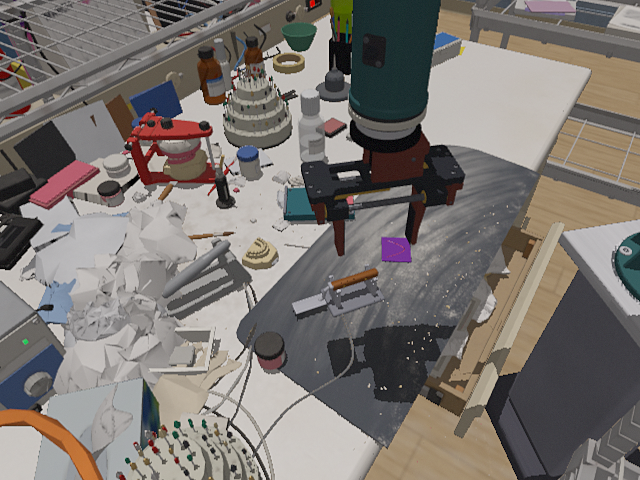

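View pics/wrist0.png

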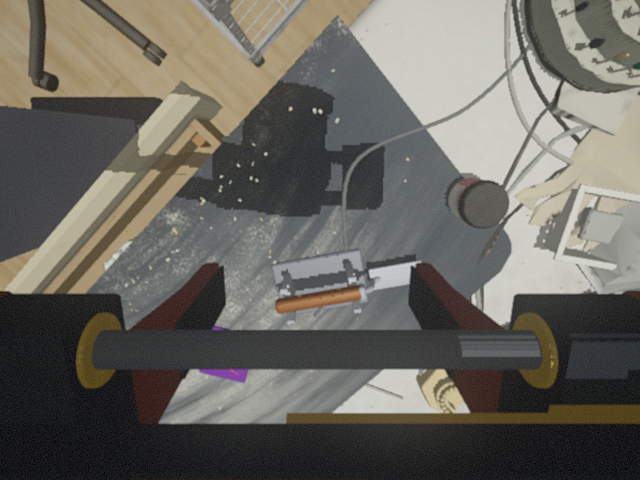

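```bash
cat > h.py <<'E'
from bench import *
import numpy as np, cv2
def px2w(c,uv,z=None):
    K,R,t=c["intrinsics"],c["R"],c["t"]
    r=np.linalg.inv(K)@np.array([uv[0],uv[1],1.])
    if z is None:
        d=c["range_z"][int(round(uv[1])),int(round(uv[0]))]
        return R.T@(r*d-t)
    o=-R.T@t; w=R.T@r
    return o+w*(z-o[2])/w[2]
def cloud(c,mask):
    v,u=np.nonzero(mask&(c["range_z"]>0)); d=c["range_z"][v,u]
    P=np.linalg.inv(c["intrinsics"])@np.vstack([u,v,np.ones_like(u)])*d
    return (c["R"].T@(P-c["t"][:,None])).T
def w2px(c,X):
    p=c["intrinsics"]@(c["R"]@np.array(X)+c["t"]); return p[:2]/p[2]
def rect(P):
    (cx,cy),(w,h),a=cv2.minAreaRect((P[:,:2]*1000).astype(np.float32))
    return round(cx,1),round(cy,1),round(w,1),round(h,1),round(a,1)
E
python3 - <<'E'
from h import *
for n in ["scene","side","wrist"]:
    c=capture(n)
    print(n,"cam at",(-c["R"].T@c["t"]).round(3))
    for q in ["cradle","plate","lifter_grip","stand_mid","cast","wax_jar"]:
        for s in silhouettes(n,q)[:3]:
            m=s["region"]; P=cloud(c,m)
            if len(P)==0: print(q,s["conf"],s["xy"],m.sum());continue
            print(q,round(s["conf"],2),np.round(s["xy"]),m.sum(),np.median(P,0).round(3),np.percentile(P[:,2],[5,50,95]).round(3),rect(P))
E
```

```text
scene cam at [ 0.121 -0.613  0.656]
cradle 0.93 [394. 311.] 2568 [ 0.632 -0.347  0.025] [0.008 0.025 0.029] (633.5, -328.4, 104.7, 176.3, 79.6)
plate 0.74 [308. 203.] 365 [ 0.751 -0.005  0.039] [0.011 0.039 0.048] (758.0, 1.9, 38.9, 42.9, 45.5)
plate 0.73 [393. 311.] 2767 [ 0.631 -0.347  0.025] [0.006 0.025 0.029] (634.3, -326.7, 108.6, 178.5, 79.4)
plate 0.68 [367. 320.] 904 [ 0.573 -0.327  0.028] [0.026 0.028 0.03 ] (575.1, -323.6, 69.3, 57.1, 82.7)
lifter_grip 0.92 [293. 241.] 420 [ 0.622 -0.088  0.05 ] [0.022 0.05  0.056] (638.0, -79.1, 161.9, 27.2, 8.3)
stand_mid 0.9 [287. 263.] 893 [ 0.595 -0.099  0.011] [0.008 0.011 0.046] (604.6, -86.6, 100.6, 66.6, 10.8)
cast 0.81 [381. 252.] 591 [ 0.744 -0.225  0.017] [0.003 0.017 0.031] (751.8, -218.5, 61.7, 55.6, 57.6)
wax_jar 0.96 [305. 204.] 373 [ 0.75  -0.002  0.039] [0.01  0.039 0.048] (772.1, 33.9, 108.7, 40.5, 64.3)
side cam at [0.742 0.406 0.665]
plate 0.69 [396. 244.] 685 [ 0.495 -0.174  0.006] [0.005 0.006 0.008] (515.5, -98.3, 232.2, 55.1, 73.9)
plate 0.6 [349. 198.] 43 [ 0.553 -0.317  0.026] [0.025 0.026 0.028] (594.1, -154.6, 
[... 304 characters left out ...]
 (747.0, -220.1, 77.8, 55.1, 56.8)
wax_jar 0.62 [269. 348.] 995 [0.758 0.017 0.043] [0.005 0.043 0.046] (759.9, -4.4, 73.4, 49.6, 88.5)
wrist cam at [0.6   0.068 0.384]
plate 0.62 [225. 374.] 418 [ 0.494 -0.201  0.005] [0.004 0.005 0.007] (527.8, -91.9, 253.5, 53.4, 69.8)
lifter_grip 0.62 [352. 291.] 2400 [ 0.633 -0.08   0.048] [0.019 0.048 0.053] (633.2, -84.0, 162.8, 107.7, 49.4)
stand_mid 0.72 [321. 276.] 3789 [ 0.603 -0.075  0.007] [0.004 0.007 0.049] (604.9, -92.1, 102.8, 78.0, 11.7)
cast 0.71 [440. 390.] 1338 [ 0.741 -0.213  0.015] [0.006 0.015 0.029] (695.1, -130.5, 38.6, 264.3, 28.8)
wax_jar 0.78 [479. 202.] 2377 [0.753 0.01  0.043] [0.011 0.043 0.045] (769.0, 10.0, 66.7, 47.5, 12.9)
```

```bash
python3 - <<'E'
from h import *
import pickle
q=current_orientation(); print(np.round(q,4),current_clock())
move_ptp([0.63,-0.33,0.25],q); print(current_clock())
c=capture("wrist"); pickle.dump(c,open("cr.pkl","wb")); cv2.imwrite("pics/cr1.png",c["image"])
for s in silhouettes("wrist","cradle")[:2]+silhouettes("wrist","plate")[:2]:
    P=cloud(c,s["region"]); print(s["conf"],s["xy"],np.percentile(P[:,2],[5,50,95]).round(4),rect(P))
s=capture("side"); pickle.dump(s,open("sd.pkl","wb")); cv2.imwrite("pics/sd1.png",s["image"])
move_ptp([0.61,-0.08,0.25],q); print(current_clock())
c=capture("wrist"); pickle.dump(c,open("st.pkl","wb")); cv2.imwrite("pics/st1.png",c["image"])
for s in silhouettes("wrist","lifter_grip")[:2]+silhouettes("wrist","stand_mid")[:2]:
    P=cloud(c,s["region"]); print(s["conf"],s["xy"],np.percentile(P[:,2],[5,50,95]).round(4),rect(P))
E
```

```text
[ 1.e+00 -0.e+00 -1.e-04 -0.e+00] 1.2
2.4667
0.68 [326.3, 202.0] [0.0189 0.0222 0.0279] (617.5, -334.9, 96.1, 153.8, 80.2)
0.74 [192.7, 60.8] [0.0035 0.005  0.0064] (493.9, -176.6, 64.3, 57.8, 74.4)
0.59 [266.3, 195.1] [0.0237 0.0251 0.0264] (571.5, -324.1, 66.5, 61.0, 80.5)
3.65
0.92 [348.8, 202.2] [0.0191 0.0465 0.0528] (636.7, -82.4, 159.2, 27.8, 10.6)
0.62 [311.0, 195.3] [0.0054 0.0073 0.0488] (603.0, -86.5, 101.1, 64.4, 10.2)
```

View pics/cr1.png

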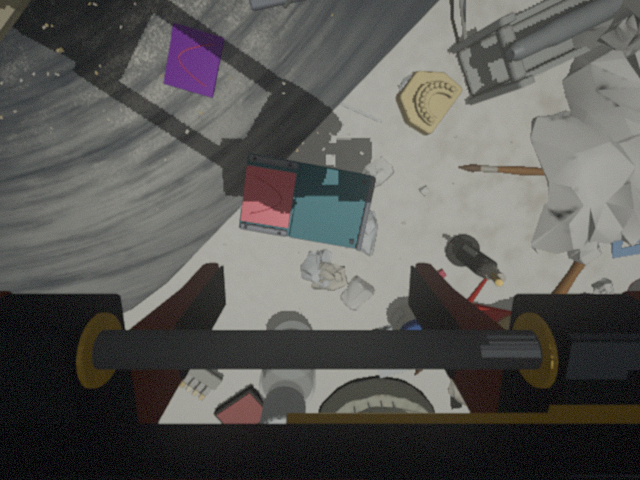

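View pics/st1.png

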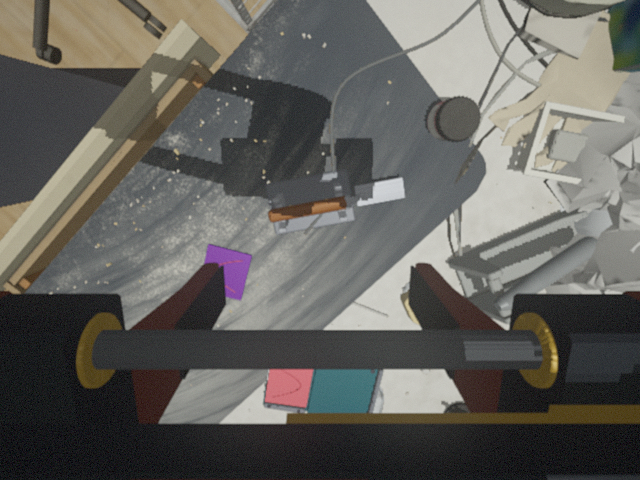

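```bash
cat > m.py <<'E'
from h import *
import pickle
def proj(c,mask,z):
    v,u=np.nonzero(mask); r=np.linalg.inv(c["intrinsics"])@np.vstack([u,v,np.ones_like(u)])
    o=-c["R"].T@c["t"]; w=c["R"].T@r
    return (o[:,None]+w*(z-o[2])/w[2]).T
def big(m,seed=None):
    n,l,s,_=cv2.connectedComponentsWithStats(m.astype(np.uint8))
    return l==1+np.argmax(s[1:,4])
def topview(c,x0,x1,y0,y1,z,res=0.0004):
    # image: column=x, row=-y
    W=int((x1-x0)/res);H=int((y1-y0)/res)
    X,Y=np.meshgrid(x0+np.arange(W)*res,y1-np.arange(H)*res)
    P=np.stack([X,Y,np.full_like(X,z)],-1)@c["R"].T+c["t"]
    p=P@c["intrinsics"].T
    return cv2.remap(c["image"],(p[...,0]/p[...,2]).astype(np.float32),(p[...,1]/p[...,2]).astype(np.float32),cv2.INTER_CUBIC)
E
python3 - <<'E'
from m import *
c=pickle.load(open("cr.pkl","rb")); im=c["image"]; hsv=cv2.cvtColor(im,cv2.COLOR_BGR2HSV)
roi=np.zeros(im.shape[:2],bool); roi[140:265,230:390]=1
H,S,V=[hsv[...,i].astype(int) for i in range(3)]
pink=big(roi&((H<8)|(H>170))&(S>90)&(V>60)); teal=big(roi&(abs(H-93)<10)&(S>80))
print("pink",pink.sum(),rect(proj(c,pink,.026)),"teal",teal.sum(),rect(proj(c,teal,.023)))
print("pink z",np.median(cloud(c,pink)[:,2]),"teal z",np.median(cloud(c,teal)[:,2]))
cv2.imwrite("pics/crtop.png",topview(c,.53,.71,-.40,-.27,.023,.00023))
c=pickle.load(open("st.pkl","rb")); im=c["image"]; hsv=cv2.cvtColor(im,cv2.COLOR_BGR2HSV)
H,S,V=[hsv[...,i].astype(int) for i in range(3)]
roi=np.zeros(im.shape[:2],bool); roi[170:240,255:420]=1
br=big(roi&(H<20)&(S>110)); print("brown",br.sum(),rect(proj(c,br,.053)),np.percentile(cloud(c,br)[:,2],[5,50,90]))
P=cloud(c,br);P=P[P[:,2]>.045];print(rect(P))
roi[:,:352]=0
bl=big(roi&(V>130)&(S<60)); print("blade",bl.sum(),rect(proj(c,bl,.021)),np.median(cloud(c,bl)[:,2]))
cv2.imwrite("pics/sttop.png",topview(c,.53,.73,-.15,-.02,.046,.00026))
E
```

```text
pink 2621 (574.5, -323.2, 63.0, 55.7, 81.0) teal 2443 (642.2, -334.6, 86.5, 84.1, 77.9)
pink z 0.02514697753587087 teal z 0.022112755705729546
brown 788 (600.5, -85.9, 83.3, 13.2, 10.7) [0.04935594 0.05179897 0.05286065]
(600.5, -86.6, 83.6, 12.8, 10.7)
blade 802 (683.7, -71.6, 56.5, 25.0, 10.8) 0.020139234962048863
```

View pics/crtop.png

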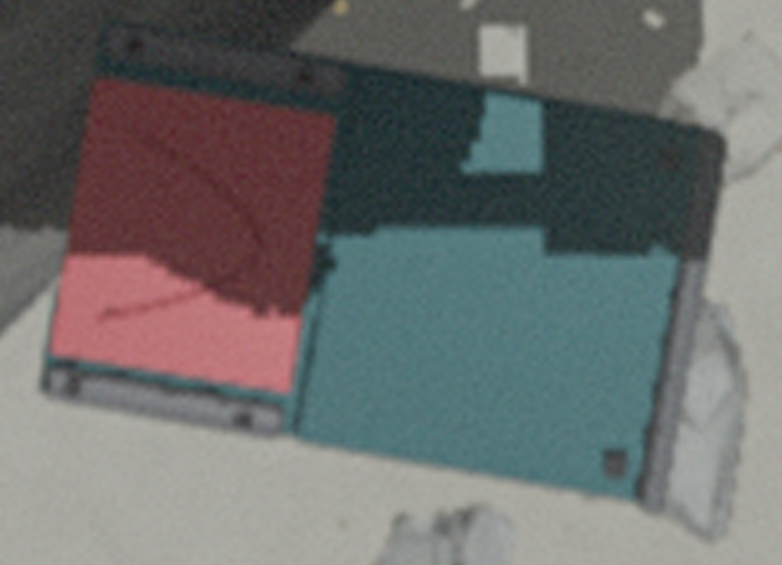

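View pics/sttop.png

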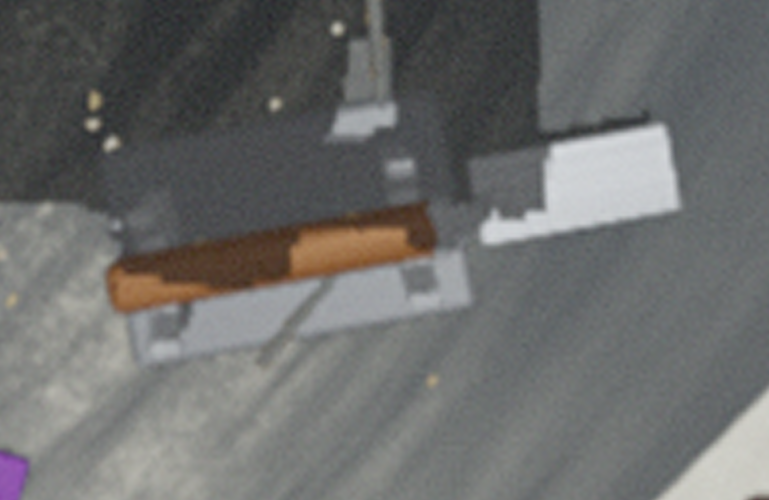

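View pics/sd1.png

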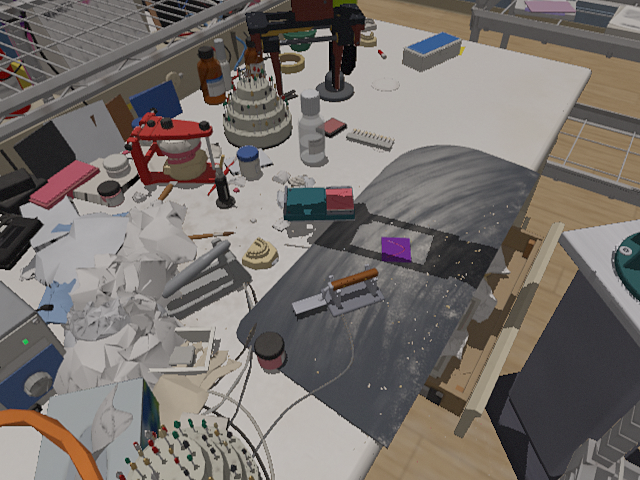

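```bash
cat > ov.py <<'E'
from m import *
def box(x0,x1,y0,y1,z0,z1):
    c=[(x,y,z) for z in(z0,z1) for x,y in((x0,y0),(x1,y0),(x1,y1),(x0,y1))]
    e=[(0,1),(1,2),(2,3),(3,0),(4,5),(5,6),(6,7),(7,4),(0,4),(1,5),(2,6),(3,7)]
    return [(c[a],c[b]) for a,b in e]
def sq(x0,x1,y0,y1,z):
    p=[(x0,y0,z),(x1,y0,z),(x1,y1,z),(x0,y1,z)]; return [(p[i],p[(i+1)%4]) for i in range(4)]
CR=sq(-62,88,-44,44,5)+sq(0,80,-44,44,23)+sq(-61,0,-44,44,20)+[((-61,-18,5),(-61,-18,20)),((-61,18,5),(-61,18,20))]+[((88-8,-44,30.5),(88-8,44,30.5))]
def overlay(c,pose,segs,roi,s,fn,col=(0,255,255)):
    u0,v0,u1,v1=roi
    im=cv2.resize(c["image"][v0:v1,u0:u1],None,fx=s,fy=s,interpolation=cv2.INTER_CUBIC)
    im=np.clip(im.astype(float)*1.4,0,255).astype(np.uint8)
    x,y,a=pose; ca,sa=np.cos(a),np.sin(a)
    f=lambda p:tuple(int(round(k)) for k in ((w2px(c,[x+(ca*p[0]-sa*p[1])/1e3,y+(sa*p[0]+ca*p[1])/1e3,p[2]/1e3])-np.array([u0,v0])+.5)*s-.5))
    for p,q in segs: cv2.line(im,f(p),f(q),col,1)
    cv2.imwrite(fn,im)
E
python3 - <<'E'
from ov import *
pose=(.6043,-.331,np.radians(-9.8))
c=pickle.load(open("cr.pkl","rb")); overlay(c,pose,CR,(225,140,395,265),4.5,"pics/o1.png")
s=capture("scene"); pickle.dump(s,open("sc.pkl","wb")); overlay(s,pose,CR,(330,270,450,360),6,"pics/o2.png")
overlay(pickle.load(open("sd.pkl","rb")),pose,CR,(270,170,370,240),7,"pics/o3.png")
E
```

```text
(no output)
```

View pics/o1.png

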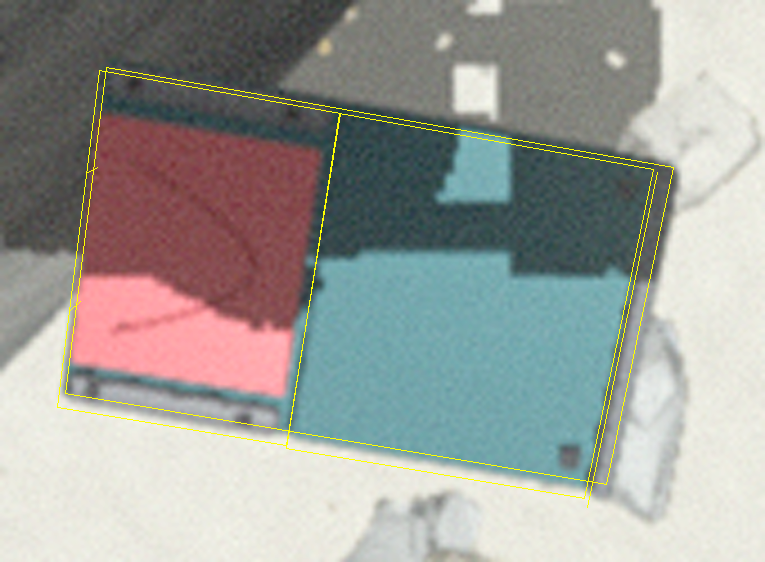

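View pics/o2.png

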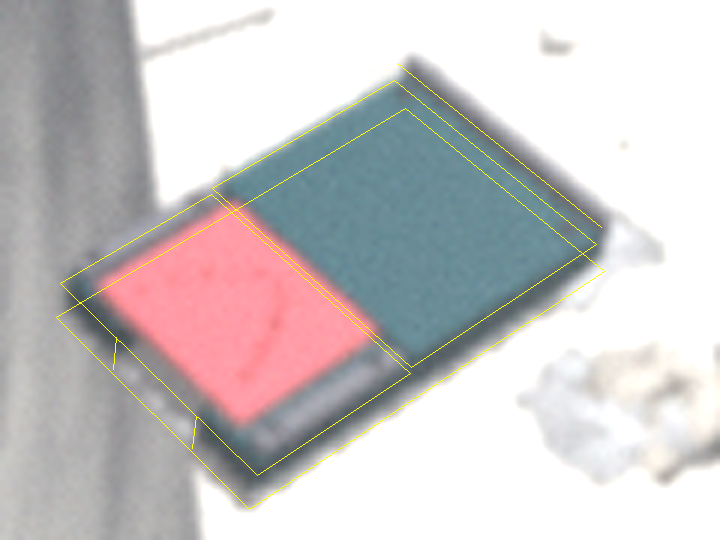

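View pics/o3.png

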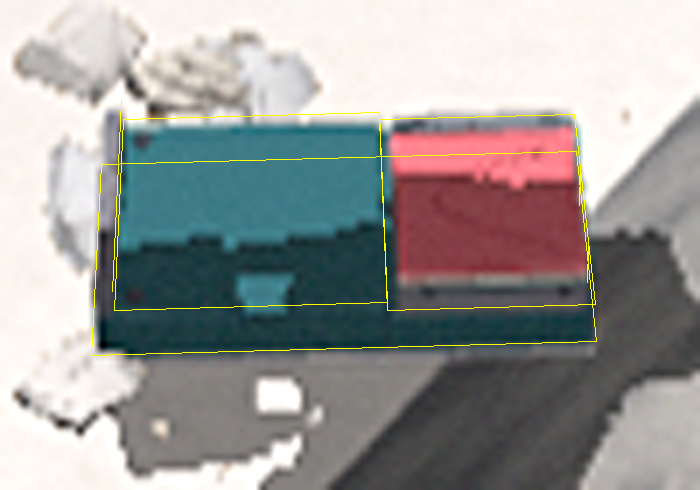

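```bash
cat >> h.py <<'E'
from scipy.spatial.transform import Rotation as Rot
def quat(yaw,psi=0.):
    # lifter yaw, psi nose-down pitch
    L=Rot.from_euler('z',yaw)*Rot.from_euler('y',psi)
    M=L.as_matrix(); return Rot.from_matrix(np.stack([M[:,1],M[:,0],-M[:,2]],1)).as_quat()
STAND=(.603,-.0867,np.radians(10.7)); CRP=(.6043,-.329,np.radians(-9.8))
E
python3 - <<'E'
from h import *
x,y,a=STAND; q=quat(a)
print(current_clock(),inverse_kinematics([x,y,.12],q))
move_ptp([x,y,.11],q); print(current_clock(),current_joint_pos())
c=capture("wrist"); cv2.imwrite("pics/g0.png",c["image"])
t=servo_line([x,y,.027],rate=.08,contact_N=8); print(t,current_position(),current_force(),current_clock())
c=capture("wrist"); cv2.imwrite("pics/g1.png",c["image"])
E
```

```text
3.85 [-2.56143880e-01  4.45359873e-01  1.57401898e+00 -4.44089210e-16
  1.12221380e+00 -2.01369044e+00]
5.4083 [-2.56398527e-01  4.56333957e-01  1.58321062e+00  6.84680898e-06
  1.10154607e+00 -2.01289296e+00]
False [ 0.60352757 -0.0867937   0.02752853] [-0.10315783  0.31250987 -0.19049659] 6.65
```

View pics/g1.png

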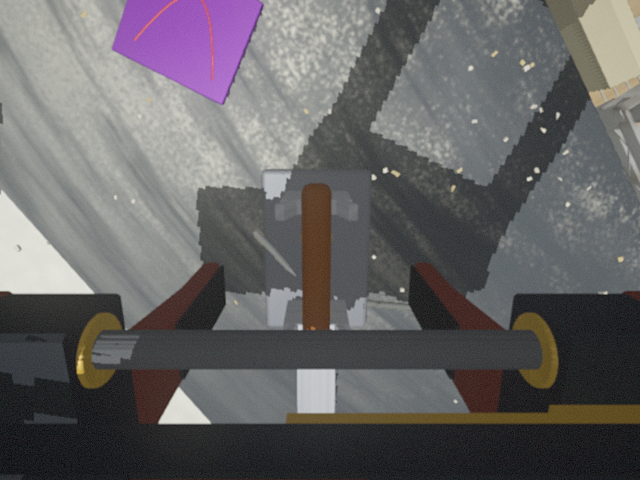

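```bash
python3 - <<'E'
from h import *
print(move_gripper(0.0),current_finger_gap(),current_clock())
x,y,a=STAND
servo_line([x,y,.04],rate=.05); print(current_finger_gap(),current_force())
servo_line([x,y,.135],rate=.15); print(current_clock(),current_force())
c=capture("wrist"); cv2.imwrite("pics/g2.png",c["image"])
s=capture("side"); cv2.imwrite("pics/g3.png",s["image"])
P=current_position();print(P)
for k in [(82,0,-25),(110,0,-25),(54,0,-25)]:
    L=Rot.from_euler('z',a).as_matrix(); X=np.array(P)+[0,0,.019]+L@(np.array(k)/1e3); print(w2px(c,X),w2px(s,X))
for n in ["side","wrist"]:
    for r in silhouettes(n,"lifter_grip")[:1]: print(n,r["conf"],r["xy"])
E
```

```text
False 0.00032316416395459764 8.0417
0.00030000464087493394 [ 0.41533055 -0.31594049 -0.06394417]
9.2333 [-0.60541481  0.07916146 -0.96095706]
[ 0.60191903 -0.08644048  0.13360897]
[315.19044509 386.19357281] [306.57601811 261.27544622]
[315.23491651 424.11526421] [289.4572781  266.55839896]
[315.14316808 345.87948903] [323.35516449 256.09729426]
side 0.9 [332.2, 287.3]
wrist 0.64 [315.7, 213.9]
```

View pics/g2.png

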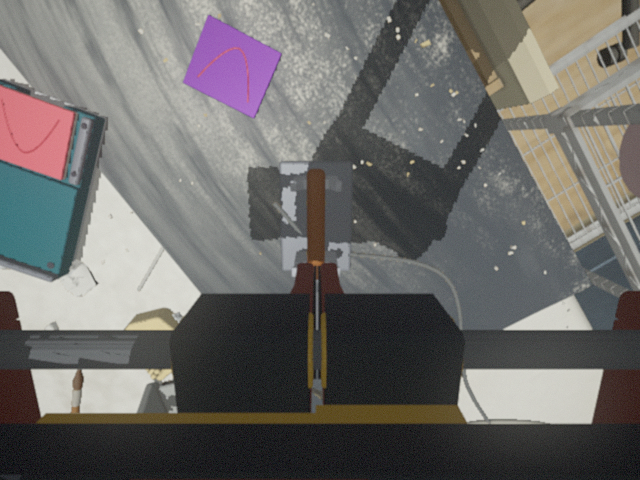

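View pics/g3.png

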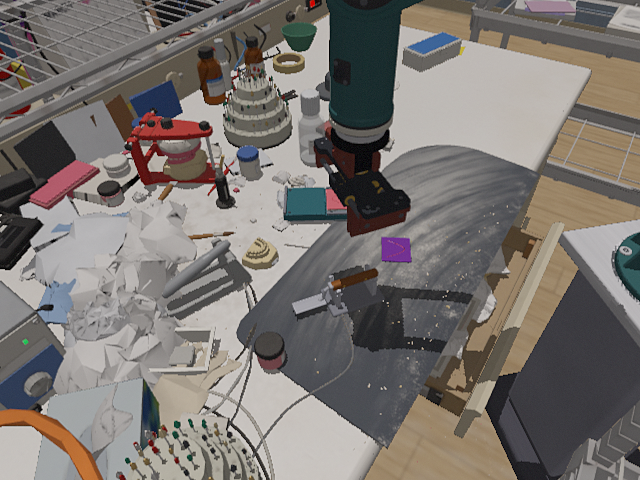

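```bash
python3 - <<'E'
from ov import *
c=capture("wrist"); s=capture("side"); P=np.array(current_position())
print("TCP",w2px(c,P),w2px(s,P),w2px(c,P+[0,0,.019]), "gap",current_finger_gap())
LF=box(-46,46,-7,7,39,53)+sq(54,110,-12,12,21)+sq(-50,50,-32,32,8)
overlay(c,STAND,LF,(210,130,430,430),2,"pics/o4.png")
overlay(s,STAND,LF,(270,170,430,330),3.7,"pics/o5.png")
u,v=315,220; print("handle z at px",px2w(c,(u,v)),px2w(c,(316,190)), px2w(c,(305,275)))
E
```

```text
TCP [314.42555106 265.7472225 ] [354.55267662 243.54064314] [314.19259004 278.58917812] gap 0.0003625730925637616
handle z at px [ 0.59507177 -0.08804378  0.05161197] [ 0.57247969 -0.09152781  0.05145998] [ 0.59250885 -0.09227851  0.17660712]
```

View pics/o4.png

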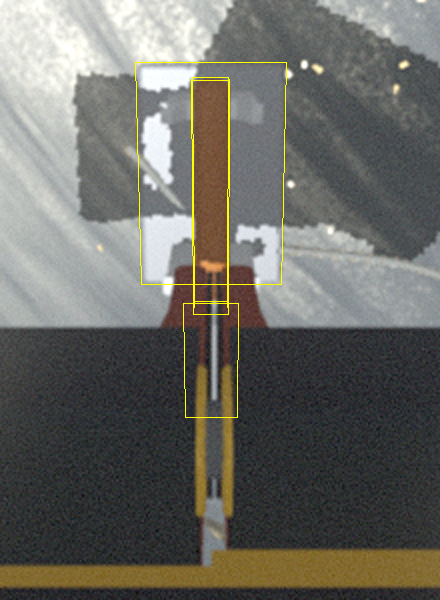

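View pics/o5.png

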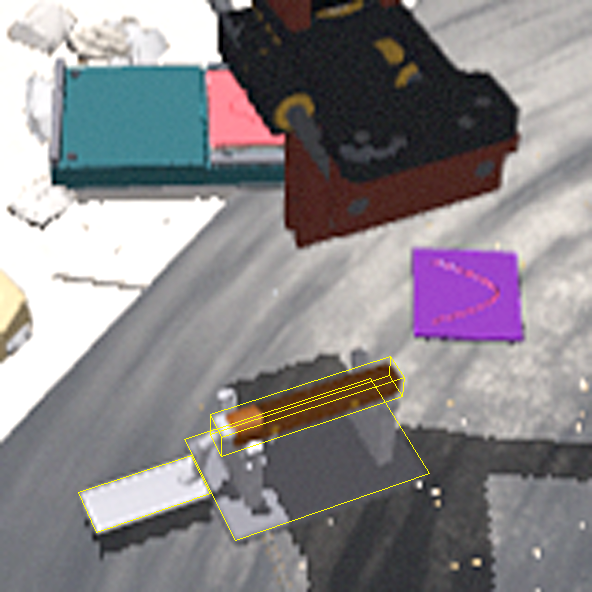

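View pics/g0.png

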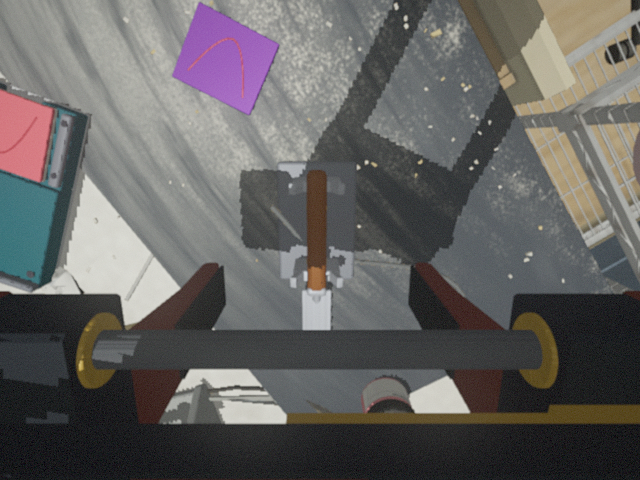

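```bash
python3 - <<'E'
from h import *
s=capture("scene"); d=capture("side"); P=np.array(current_position()); print(P,current_orientation(),current_joint_pos(),current_clock())
for n,c in (("sc",s),("sd",d)):
    u,v=map(int,w2px(c,P)); print(n,u,v)
    im=c["image"].copy(); cv2.circle(im,(u,v),1,(0,255,0),-1)
    im=im[max(v-80,0):v+60,u-80:u+80]; cv2.imwrite(f"pics/z_{n}.png",cv2.resize(im,None,fx=4,fy=4,interpolation=cv2.INTER_CUBIC))
E
```

```text
[ 0.60279776 -0.08663204  0.13451866] [ 6.38085629e-01  7.69965315e-01 -1.59976003e-04 -3.44294957e-04] [-2.56120384e-01  4.29949802e-01  1.55903640e+00  7.64791776e-07
  1.15336574e+00 -2.01369445e+00] 9.6333
sc 285 210
sd 354 243
```

View pics/z_sc.png

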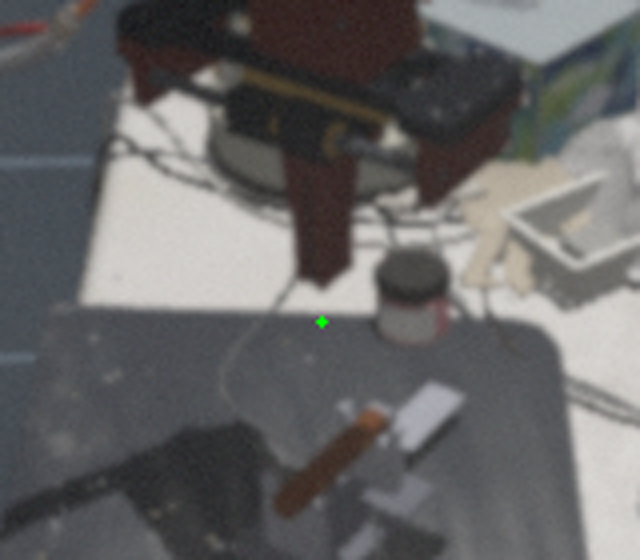

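View pics/z_sd.png

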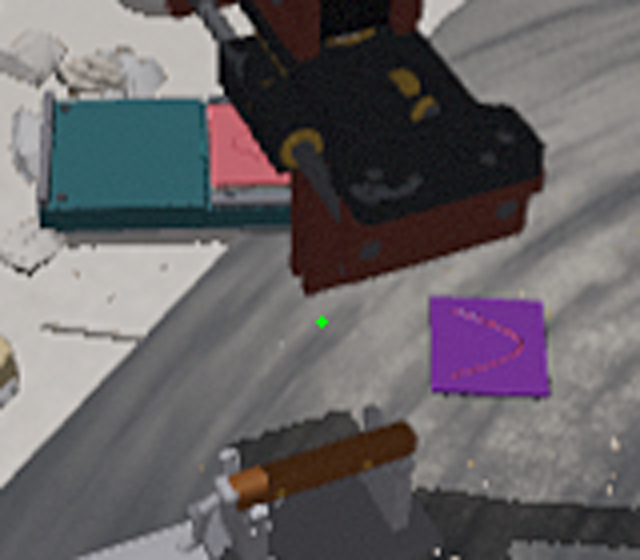

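```bash
python3 - <<'E'
from h import *
P=np.array(current_position()); print(P,current_finger_gap())
for n in ("scene","side","wrist"):
    c=capture(n)
    Q=cloud(c,np.ones((480,640),bool)); 
    d=Q-P; m=(np.hypot(d[:,0],d[:,1])<.03)&(d[:,2]>-.06)
    R=d[m]; print(n,m.sum(), R[np.argsort(R[:,2])[:6]].round(3).tolist())
E
```

```text
[ 0.60279776 -0.08663204  0.13451866] 0.0002755365095323368
scene 1356 [[-0.008, 0.002, 0.029], [-0.007, -0.005, 0.029], [-0.01, 0.006, 0.03], [-0.007, -0.002, 0.03], [-0.009, 0.004, 0.03], [-0.001, -0.01, 0.031]]
side 1780 [[0.012, -0.004, 0.026], [0.01, 0.007, 0.028], [-0.001, 0.008, 0.029], [0.004, 0.01, 0.03], [0.006, 0.01, 0.03], [0.011, 0.005, 0.03]]
wrist 29585 [[-0.009, 0.0, 0.026], [-0.011, 0.004, 0.027], [-0.009, -0.005, 0.027], [-0.009, -0.002, 0.027], [-0.009, -0.008, 0.027], [-0.012, 0.006, 0.027]]
```

```bash
python3 - <<'E'
from h import *
x,y,a=STAND; q=quat(a)
move_gripper(0.088); P=np.array(current_position())
c=capture("wrist"); Q=cloud(c,np.ones((480,640),bool)); d=Q-P
m=(np.hypot(d[:,0],d[:,1])<.07)&(d[:,2]>-.04)&(np.hypot(d[:,0],d[:,1])>.03);R=d[m]; print(current_finger_gap(),R[np.argsort(R[:,2])[:8]].round(3).tolist())
t=servo_line([x,y,.03],q,rate=.15,contact_N=8); print(t,current_position())
if not t: t=servo_line([x,y,.001],q,rate=.06,contact_N=6); print(t,current_position(),current_force())
print(current_clock())
c=capture("wrist"); cv2.imwrite("pics/g4.png",c["image"])
c=capture("scene"); cv2.imwrite("pics/g5.png",cv2.resize(c["image"][160:300,210:370],None,fx=4,fy=4))
E
```

```text
0.08804470030562202 [[0.009, -0.042, 0.026], [-0.001, 0.046, 0.026], [0.016, -0.041, 0.026], [-0.014, 0.043, 0.026], [-0.0, -0.044, 0.026], [0.006, -0.043, 0.026], [0.015, -0.041, 0.026], [-0.016, 0.043, 0.026]]
False [ 0.60371387 -0.08688052  0.03062285]
False [ 0.60279882 -0.08663943  0.00066646] [ 0.57448167 -0.1020207   0.37519634]
12.6917
```

View pics/g5.png

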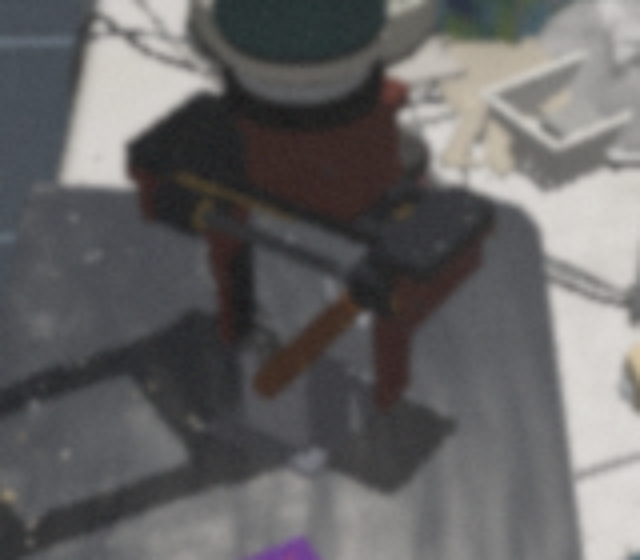

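View pics/g4.png

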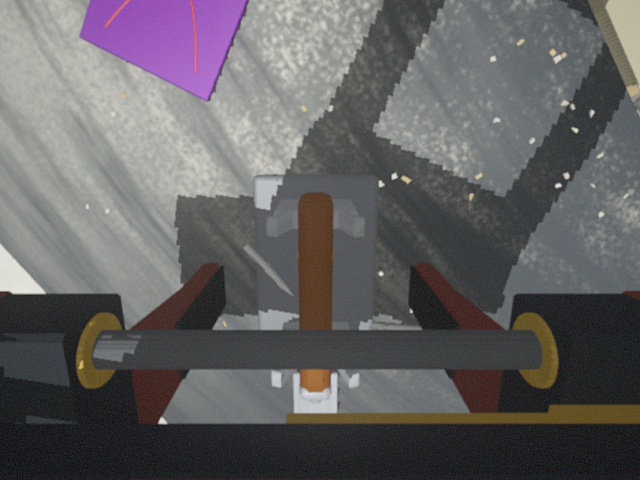

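```bash
python3 - <<'E'
from h import *
x,y,a=STAND; q=quat(a)
print(move_gripper(0.0),current_finger_gap(),current_clock(),current_force())
if current_finger_gap()>.008:
    servo_line([x,y,.02],q,rate=.08); print(current_finger_gap(),current_force())
    servo_line([x,y,.09],q,rate=.15); print(current_clock(),current_finger_gap(),current_force(),current_position())
c=capture("scene"); cv2.imwrite("pics/g6.png",cv2.resize(c["image"][160:300,210:370],None,fx=4,fy=4))
import pickle; pickle.dump(c,open("l_sc.pkl","wb")); c=capture("side");pickle.dump(c,open("l_sd.pkl","wb"))
cv2.imwrite("pics/g7.png",cv2.resize(c["image"][180:330,260:420],None,fx=4,fy=4))
E
```

```text
False 0.013835524651129257 13.9167 [ 1.21578301 -0.33005601 -0.22315682]
0.014135668442323312 [-0.04143141  1.06787939 -1.2516947 ]
14.925 0.013683630804496713 [-0.78947968  0.20928988 -1.80953932] [ 0.60247319 -0.08655249  0.08947694]
```

View pics/g6.png

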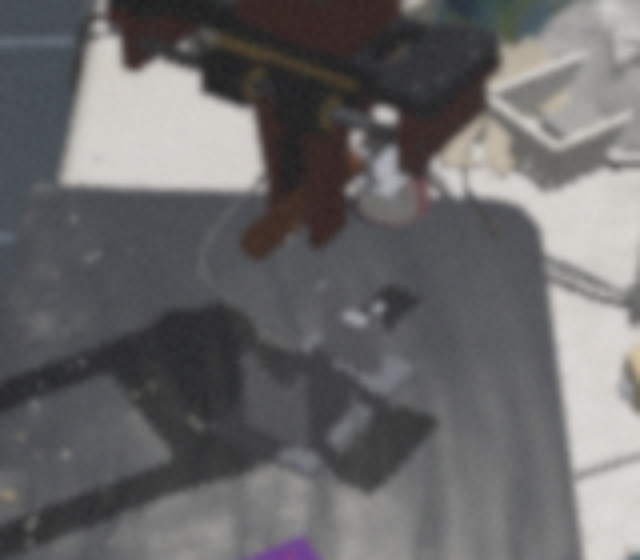

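View pics/g7.png

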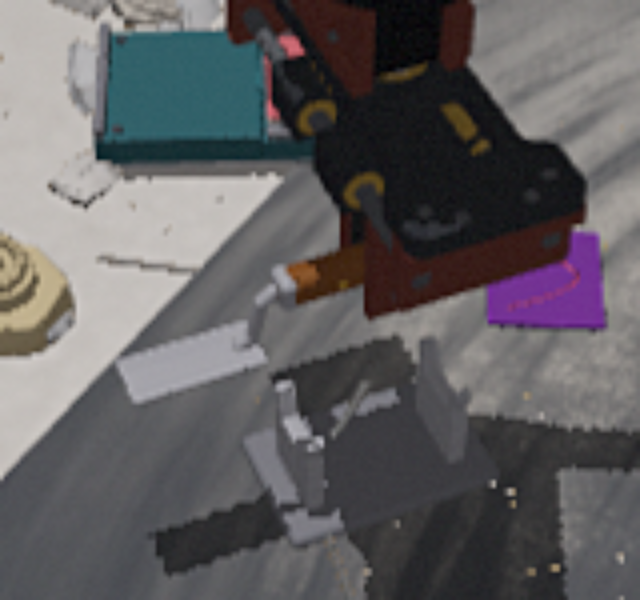

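```bash
python3 - <<'E'
from ov import *
P=np.array([ 0.60247319,-0.08655249,0.08947694])+[0,0,.046]
z=P[2]*1e3
B=sq(54,110,-12,12,z-25)+box(-46,46,-7,7,z-7,z+7)
s=pickle.load(open("l_sd.pkl","rb"))
overlay(s,(P[0],P[1],STAND[2]),B,(260,180,420,330),4.5,"pics/o6.png")
hsv=cv2.cvtColor(s["image"],cv2.COLOR_BGR2HSV)
m=np.zeros((480,640),bool); m[255:285,285:330]=1
Q=cloud(s,m); Q=Q[Q[:,2]>.07]; print(len(Q),np.percentile(Q[:,2],[5,50,95]),rect(Q))
L=Rot.from_euler('z',STAND[2]).as_matrix(); D=(Q-P)@L*1e3
D=D[D[:,2]<-15]; print("lifter frame",np.percentile(D,[2,50,98],axis=0).round(1).tolist()); A=np.c_[D[:,0],D[:,1],np.ones(len(D))]; print("plane",np.linalg.lstsq(A,D[:,2],rcond=None)[0])
E
```

```text
458 [0.10721251 0.10902352 0.12081181] (680.0, -71.5, 60.3, 26.4, 10.8)
lifter frame [[54.4, -10.3, -28.6], [80.8, 2.2, -26.5], [107.9, 12.9, -20.0]]
plane [-3.33376460e-02  6.19127345e-03 -2.36035170e+01]
```

View pics/o6.png

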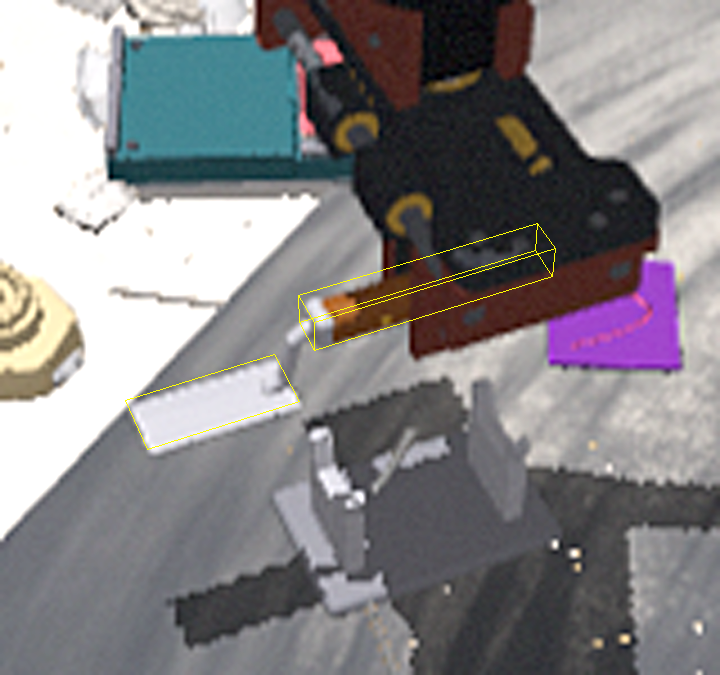

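```bash
cat >> h.py <<'E'
TZ=.020  # tip top z minus TCP z at psi=0
def tcp_for_tip(tx,tz,psi=0.,ty=0.,ref=None):
    """tip (top face front edge) in cradle frame, mm -> TCP pos, quat"""
    x,y,a=ref or CRP
    L=(Rot.from_euler('z',a)*Rot.from_euler('y',psi)).as_matrix()
    T=np.array([x,y,0])+Rot.from_euler('z',a).as_matrix()@(np.array([tx,ty,tz])/1e3)
    return T-L@np.array([.110,0,TZ]),quat(a,psi)
E
python3 - <<'E'
from ov import *
for tx,tz in((-80,70),(-80,15.5),(-38,15.5),(-10,70),(10,80)):
    p,q=tcp_for_tip(tx,tz); print(p.round(4),inverse_kinematics(p,q) is not None)
p,q=tcp_for_tip(-78,60); move_ptp(p,q); print(current_clock())
try:
    p,q=tcp_for_tip(-78,15.5); print(servo_line(p,q,rate=.08,contact_N=5),current_position()-p,current_force(),current_clock())
except PlanningError as e: print(e)
P=np.array(current_position())
s=capture("scene"); pickle.dump(s,open("i_sc.pkl","wb"))
d=capture("side"); pickle.dump(d,open("i_sd.pkl","wb"))
z=(P[2]+TZ)*1e3; 
# segments in cradle frame: blade
B=CR+sq(-78-56,-78,-12,12,z)
overlay(s,CRP,B,(300,270,460,380),5,"pics/i1.png"); overlay(d,CRP,B,(270,170,430,260),5,"pics/i2.png")
E
```

```text
[ 0.4171 -0.2967  0.05  ] True
[ 0.4171 -0.2967 -0.0045] True
[ 0.4585 -0.3038 -0.0045] True
[ 0.4861 -0.3086  0.05  ] True
[ 0.5058 -0.312   0.06  ] True
16.125
False [2.57118403e-04 3.72925632e-05 2.37590483e-05] [-0.20623871  0.36964564 -0.92515203] 16.8333
```

View pics/i1.png

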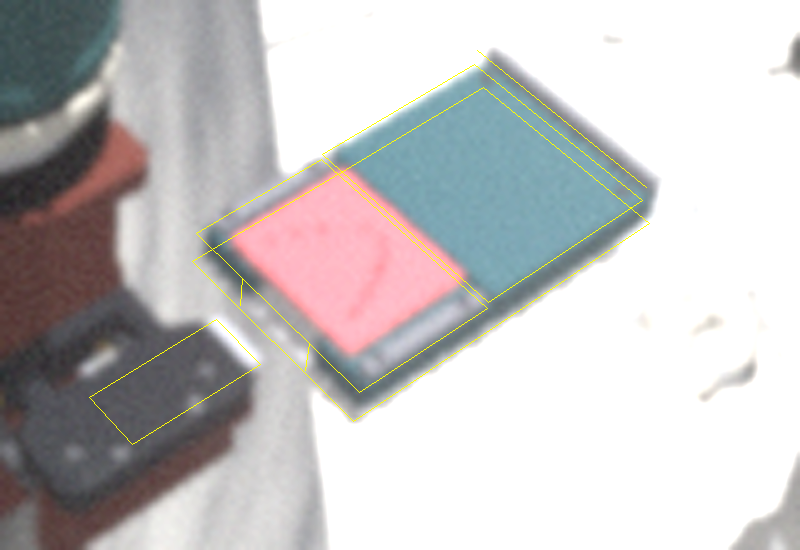

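View pics/i2.png

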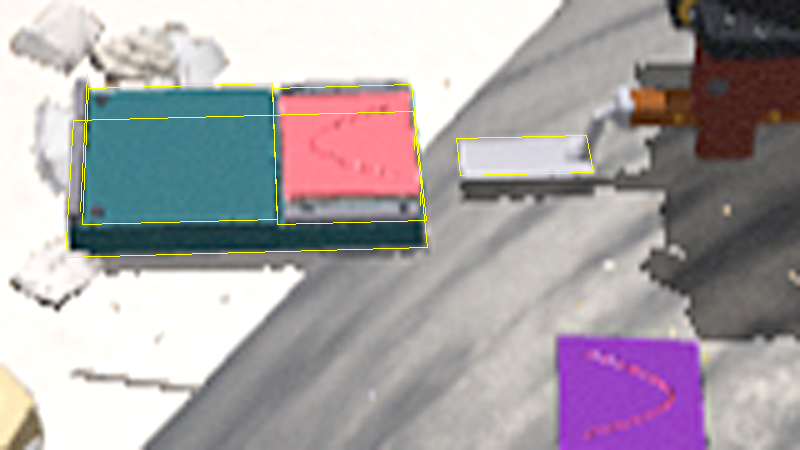

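```bash
cat >> h.py <<'E'
def tip_phi(deg,r):
    f=np.radians(deg); u=np.array([-np.cos(f),np.sin(f)]); n=np.array([np.sin(f),np.cos(f)])
    if deg<=60: B=np.array([-3*np.tan(f),20.])
    elif deg<=90: B=np.array([-(6-3*np.cos(f))/np.sin(f),20.])
    else: B=np.array([0,23.])-6*n-3*u
    return B+r*u
E
python3 - <<'E'
from ov import *
p,q=tcp_for_tip(-38,15.5); t=servo_line(p,q,rate=.06,contact_N=4); print(t,np.linalg.norm(current_position()-p),current_force(),current_clock())
if t: raise SystemExit
for d in (8,20,32):
    x,z=tip_phi(d,36.5); p,q=tcp_for_tip(x,z); t=servo_line(p,q,rate=.04,contact_N=12); print(d,x.round(1),z.round(1),t,current_force().round(2),current_finger_gap())
print(current_clock())
s=capture("scene"); d=capture("side")
overlay(s,CRP,[],(300,240,460,360),5,"pics/f1.png"); overlay(d,CRP,[],(270,140,430,260),5,"pics/f2.png")
E
```

```text
False 0.000546563601791446 [ 0.37078412  0.64761455 -0.72917878] 17.75
8 -36.6 25.1 False [ 0.58  0.28 -1.63] 0.013739349942318983
20 -35.4 32.5 False [ 0.2   0.17 -1.52] 0.013863825930959398
32 -32.8 39.3 False [ 0.24 -0.17 -1.16] 0.014006611778891937
18.8083
```

View pics/f1.png

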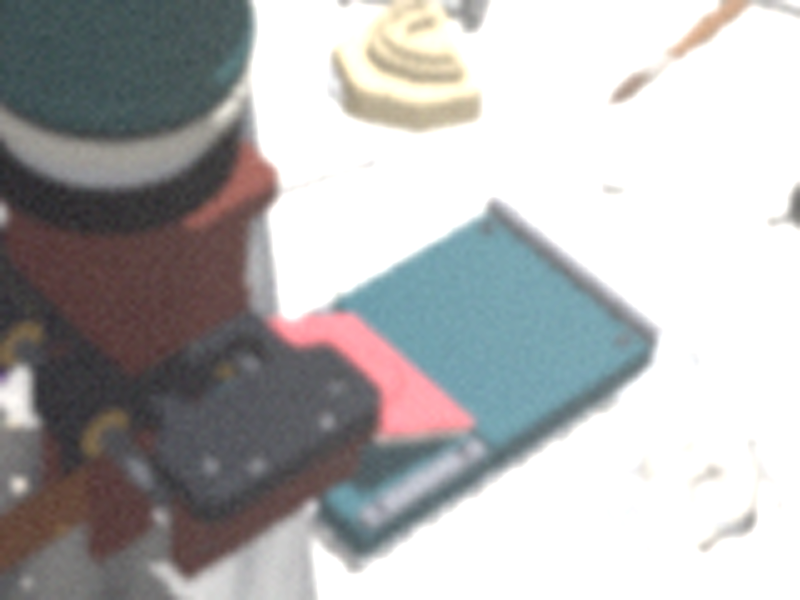

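View pics/f2.png

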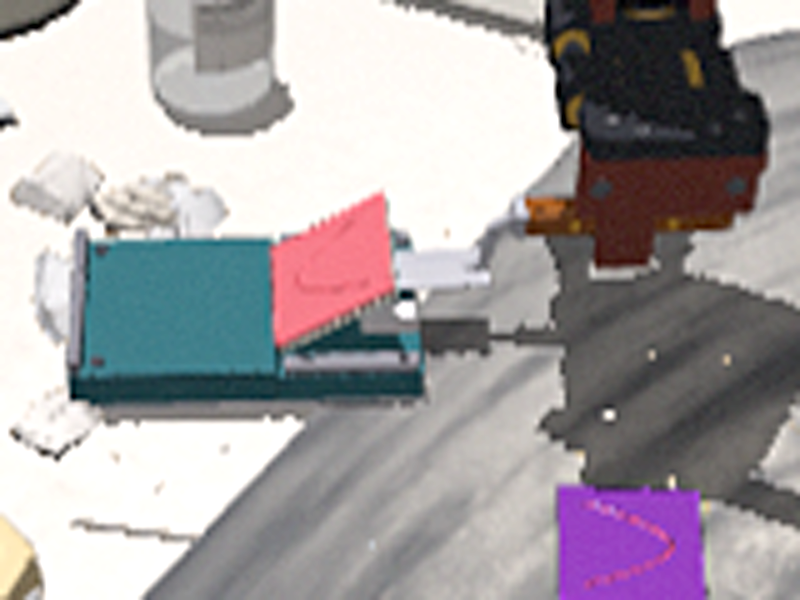

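```bash
python3 - <<'E'
from ov import *
for d in (44,56,67,78,):
    x,z=tip_phi(d,37); p,q=tcp_for_tip(x,z); t=servo_line(p,q,rate=.04,contact_N=12); print(d,x.round(1),z.round(1),t,current_force().round(2),current_finger_gap())
print(current_clock())
s=capture("scene"); d=capture("side")
overlay(s,CRP,[],(300,240,460,360),5,"pics/f3.png"); overlay(d,CRP,[],(270,140,430,260),5,"pics/f4.png")
E
```

```text
44 -29.5 45.7 False [-0.13  0.85 -1.5 ] 0.013914014319809818
56 -25.1 50.7 False [ 0.07 -0.04 -1.07] 0.013743926947379538
67 -19.7 54.1 False [-0.89 -0.38 -1.48] 0.013729267599169079
78 -13.2 56.2 False [-0.69  0.07 -1.03] 0.013772862337429357
20.1917
```

View pics/f3.png

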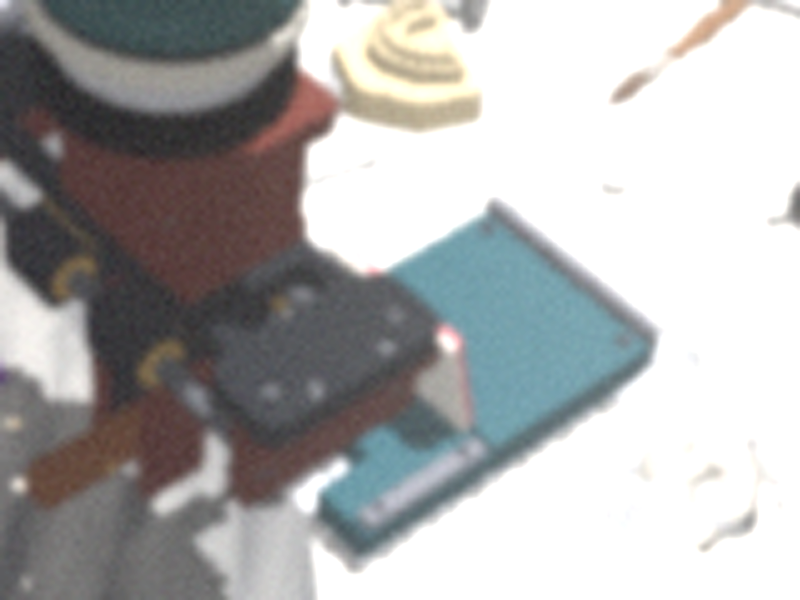

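View pics/f4.png

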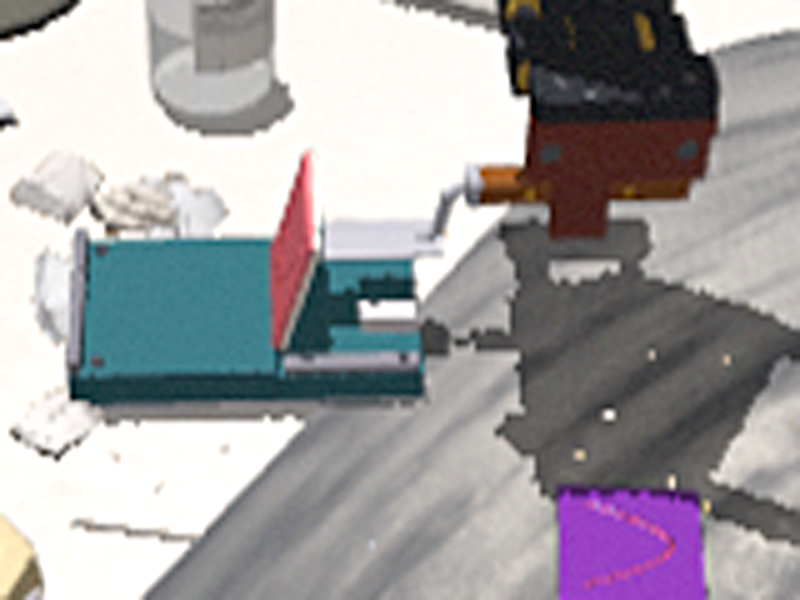

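```bash
python3 - <<'E'
from ov import *
for d in (88,97,105,112):
    x,z=tip_phi(d,37); p,q=tcp_for_tip(x,z); t=servo_line(p,q,rate=.03,contact_N=12); print(d,x.round(1),z.round(1),t,current_force().round(2),current_finger_gap())
print(current_clock())
s=capture("scene"); d=capture("side")
overlay(s,CRP,[],(300,240,460,360),5,"pics/f5.png"); overlay(d,CRP,CR,(270,140,430,260),5,"pics/f6.png")
E
```

```text
88 -7.2 57.0 False [-1.1   1.02 -0.29] 0.013889330747107922
97 -1.8 57.5 False [-0.64 -0.23 -1.09] 0.013647542766349214
105 3.0 57.4 False [ 0.19  0.09 -0.78] 0.01370009075256356
112 7.2 56.8 False [ 0.71 -0.06 -0.45] 0.013499083992589807
21.575
```

View pics/f5.png

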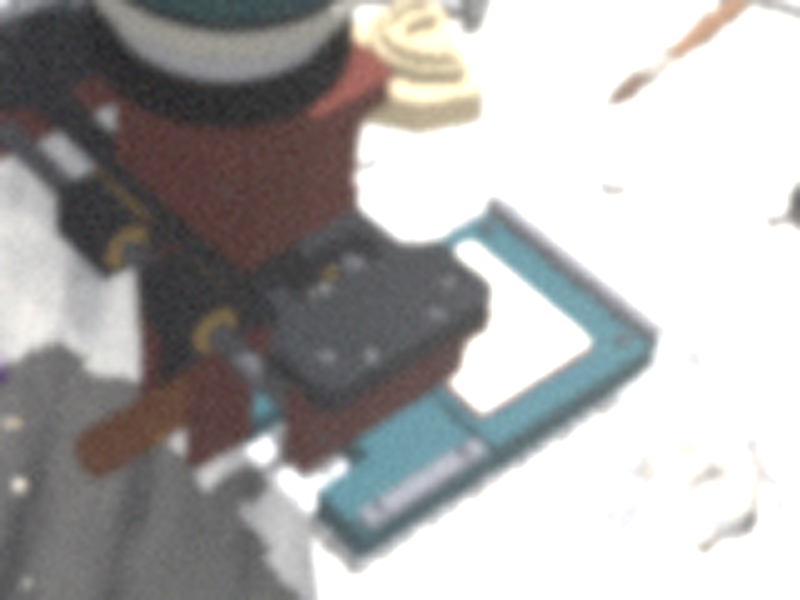

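View pics/f6.png

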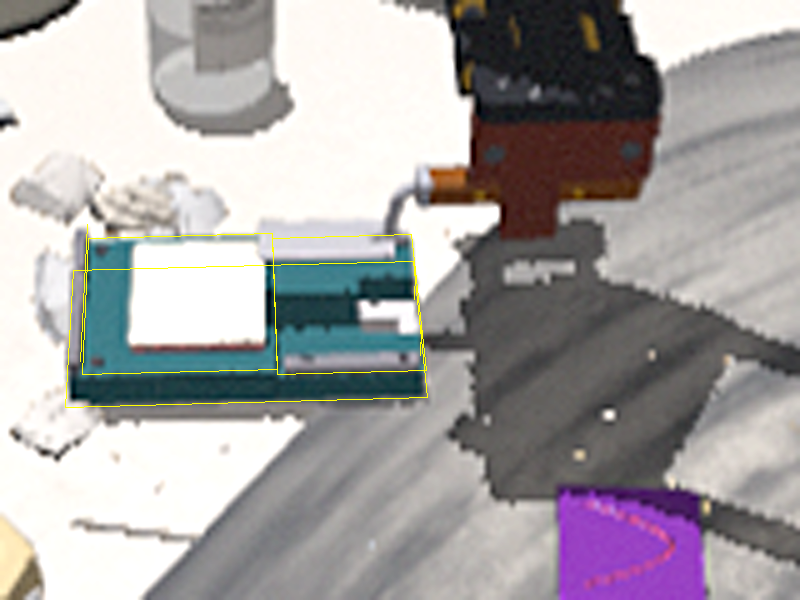

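```bash
python3 - <<'E'
from ov import *
p,q=tcp_for_tip(-10,105); servo_line(p,q,rate=.12)
x,y,a=STAND; q=quat(a)
move_ptp([x,y,.09],q); print(current_clock(),current_position(),current_finger_gap())
t=servo_line([x,y,.02],q,rate=.12,contact_N=6); print(t,current_position(),current_force())
d=capture("side"); overlay(d,STAND,[],(260,180,420,330),4.5,"pics/r1.png")
s=capture("scene"); overlay(s,STAND,[],(210,160,370,300),4,"pics/r2.png")
d=capture("wrist"); cv2.imwrite("pics/r3.png",d["image"])
print(current_clock())
E
```

```text
23.2333 [ 0.60247083 -0.08756414  0.08952484] 0.013768509332623753
False [ 0.60333347 -0.08730326  0.02035249] [ 0.18413187  0.37790097 -0.57510706]
24.1167
```

View pics/r1.png

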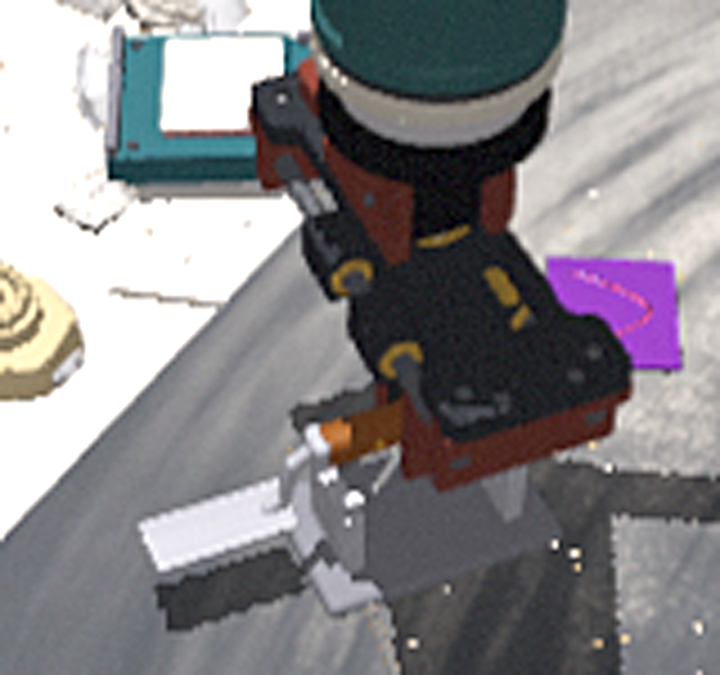

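View pics/r3.png

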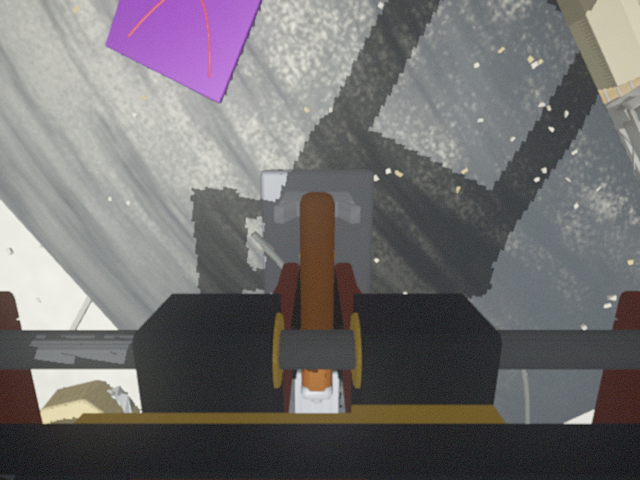

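```bash
python3 - <<'E'
from ov import *
x,y,a=STAND; q=quat(a)
t=servo_line([x,y,.001],q,rate=.05,contact_N=5); print(t,current_position(),current_force())
move_gripper(.06); print(current_finger_gap(),current_force())
servo_line([x,y,.12],q,rate=.15); 
move_ptp([.5,.05,.25],q)
sleep(.3); print(current_clock(),current_force())
for n in("side","scene"):
    c=capture(n); pickle.dump(c,open(f"e_{n}.pkl","wb")); cv2.imwrite(f"pics/e_{n}.png",c["image"])
    for k in ["lifter_grip","plate","cast","wax_jar"]:
        for r in silhouettes(n,k)[:2]:
            Q=cloud(c,r["region"]); print(n,k,round(r["conf"],2),np.round(r["xy"]),np.median(Q,0).round(3),rect(Q))
LF=box(-46,46,-7,7,39,53)+sq(54,110,-12,12,21)
overlay(pickle.load(open("e_side.pkl","rb")),STAND,LF,(260,180,420,330),4.5,"pics/e1.png")
E
```

```text
True [ 0.60272985 -0.08657907  0.00079355] [-0.70683158  0.4839182   4.99688114]
0.06011540898540324 [-0.25057571  0.7806362   0.03141948]
27.5 [ 0.41355671  0.16341739 -0.34982723]
side lifter_grip 0.96 [335. 284.] [ 0.64  -0.077  0.047] (633.5, -85.6, 149.0, 39.4, 6.9)
side lifter_grip 0.47 [261. 254.] [ 0.754 -0.203  0.015] (750.5, -224.3, 81.8, 67.8, 54.2)
side plate 0.96 [397. 246.] [ 0.494 -0.174  0.006] (493.6, -176.3, 66.5, 55.8, 75.7)
side plate 0.84 [310. 196.] [ 0.637 -0.331  0.029] (636.1, -335.0, 66.1, 54.6, 79.0)
side cast 0.92 [260. 256.] [ 0.754 -0.203  0.015] (750.3, -225.5, 84.0, 66.8, 59.0)
side wax_jar 0.93 [271. 349.] [0.759 0.018 0.044] (759.3, 4.9, 45.8, 51.9, 2.9)
side wax_jar 0.36 [258. 256.] [ 0.754 -0.203  0.015] (750.5, -224.3, 81.8, 67.8, 54.2)
scene lifter_grip 0.6 [297. 238.] [ 0.633 -0.086  0.05 ] (639.1, -84.6, 160.5, 38.6, 20.3)
scene plate 0.75 [395. 305.] [ 0.635 -0.338  0.031] (637.6, -336.9, 64.0, 57.9, 79.3)
scene plate 0.65 [281. 309.] [ 0.495 -0.18   0.008] (496.4, -178.3, 65.9, 55.8, 73.8)
scene cast 0.85 [380. 256.] [ 0.744 -0.224  0.017] (751.6, -217.7, 64.1, 55.0, 60.0)
scene wax_jar 0.74 [306. 203.] [ 0.751 -0.003  0.04 ] (759.8, 4.8, 48.5, 43.5, 73.8)
```

View pics/e1.png

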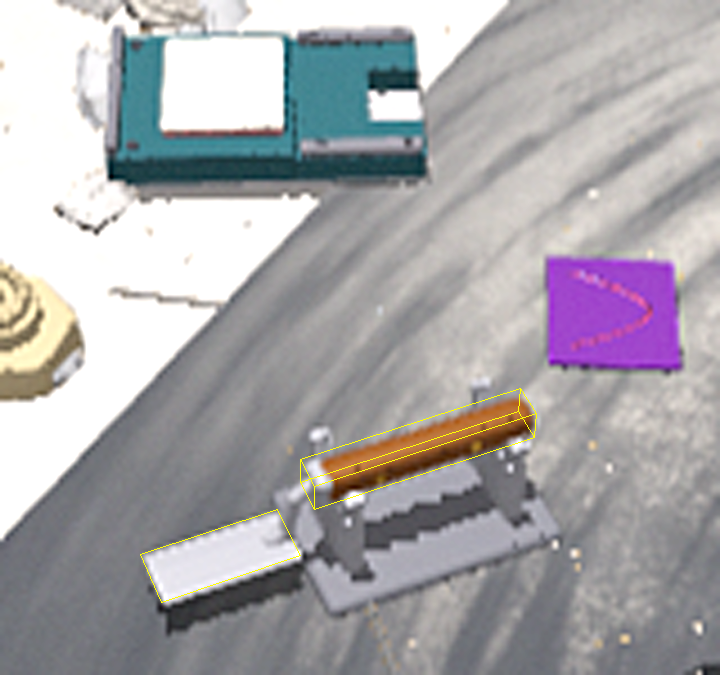

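View pics/e_scene.png

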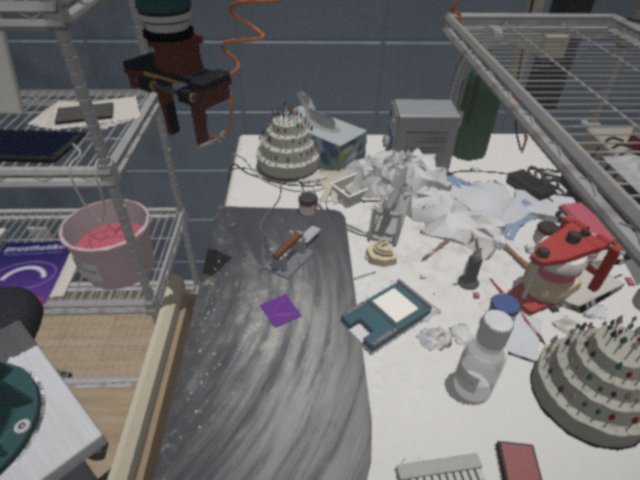

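```bash
python3 -c "
from bench import *
print(close_job(),current_clock())"
```

```text
the job is handed in; nothing more can be done
the job is handed in; nothing more can be done
```

The plate lies flat on the raised deck with its white side up, and the lifter is back in both saddles of its stand. I handed the job in at about 27.6 s.

- **First grasp missed:** The fingers closed just above the handle. All three cameras showed the real fingertips about 27 mm above the reported TCP, which disagrees with the stated tool frame. I corrected for that, gripped the handle with a 14 mm gap, and checked the blade position in the images.
- **Tipping the plate:** I slid the blade into the slot, swung the near edge up, and pushed the plate past vertical. It dropped onto the deck. The change in force stayed below the 12 N stop limit, and the gripper never came near the plate.
- **Last checks:**
  - The plate's upper face measured about 29–31 mm high, as expected for a 6 mm plate on the deck. Its centre is about 32–34 mm beyond the step.
  - The lifter matches its starting outline in the side camera picture.
  - The cast and jar read within about 3 mm of where they started, which is within measurement error. The purple look-alike was not touched.
  - At hand-in the arm was clear of everything.

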